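# Cap the photometer's sample well and hold its shutter plunger level

## Task

Take the black light-shield cap off its drying peg and set it down rim-down over the vial in the photometer's round well, fully home, and let go of it. Then press the photometer's spring-loaded metal plunger straight down with the fingers until its top is level with the top of the guard ring around it, never pushing it close to its bottom stop, and finish while still holding it there: do not release the plunger at the end. Leave the jar and the pen where they are.

Things in the scene. Friction and masses are not known exactly. Their poses are not given: they have to be found in the camera images.
- cap: Black plastic light-shield cap, a round cup (sizes in mm): outer diameter 48, height 50, wall 4, closed top 6 thick, about 60 g. Origin: centre of its open rim; z axis runs from rim to closed top. It starts hung rim-down on the stand's peg, leaning 0.35 rad; draw it off 50 mm or more along its z axis. Grip its sides anywhere, fingertips 15+ from the rim: the lowest 10 sink into the well.
- cap_top (a point): Centre of the cap's closed top face, 50 mm from its rim along its z axis.
- stand: Fixed dark steel drying stand (sizes in mm): base plate 130 (x) by 110 (y) by 12 thick with one steel peg, 34 in diameter under the cap. Origin: centre of the base's underside. The peg leans 0.35 rad from vertical towards the stand's -x; it enters the base 35 to the +x side of the origin and ends 74 along its axis above the base.
- photometer: Fixed white bench photometer (sizes in mm): a block 170 (x) by 280 (y) with a flat deck 80 above the bench; in front of it a lower sloping display and keypad, reaching 155 to the -x side. Origin: centre of the block's underside; axes level, z up. The round well is 65 to its +y side, the plunger 65 to its -y side.
- well (a point): Centre of the floor of the round well in the deck (mm): a pocket 54 in diameter, 10 deep (floor 70 above the bench). An amber vial, 24 in diameter, is fixed in its middle and stands 26 above the pocket's floor; the cap goes over it. With the cap home its rim centre (cap) lies at this point. z up.
- ring_top (a point): Centre of the top plane of the plunger's guard ring, 14 mm above the deck (94 mm above the bench). Ring inner diameter 50 mm, outer 58 mm. The plunger's top must be held level with this point. z up.
- plunger_top (a point): Centre of the flat round top (diameter 44 mm) of the metal plunger; moves with it. Released, it stands 12 mm above the guard ring's top.
- plunger (a joint): Plunger travel downward in m: 0 released, 0.012 when its top is level with the guard ring, 0.022 at its bottom stop. It springs back when let go: about 1.5 N starts it and 0.5 N more per mm, so about 7.5 N at level.
- jar: Bystander: closed jar, diameter 54 mm, height 105 mm, standing on the bench. Origin: centre of its underside.
- pen: Bystander: marker pen about 120 mm long, 14 mm high, lying on the bench along its x axis. Origin: on the bench, about its middle.
Things that resemble listed ones, but are neither listed nor needed, are in the scene too. There is more than one size of the cap; the one meant has the size given above.

How it is judged:
By the outcome, as a careful person would: the job done as asked, in the order asked, and still so for the second after the job is handed in, while the arm keeps its last pose, push and grip.
It also fails if it takes over 58 s, if anything falls off the work surface, if the arm or the gripper's body presses on something with over 40 N, if the wrist force passes 120 N, or if a joint passes its speed limit or range.

## Robot

A 6-joint arm with a two-finger parallel gripper is mounted at the origin on the work surface. World frame = base frame: x ahead of the robot, y to its left, z up, the work surface at z = 0. Lengths are in m, angles in degrees, forces in N, time in s.
With the tool pointing down it reaches from about 0.3 to 0.75 m from the base axis. Payload 8.5 kg.
Tool frame: the origin (TCP) lies at the very end of the fingers, on their centre line; the grasp point (between the pads) lies 19 mm behind it (pinch_z is the distance from the TCP to the grasp point, in m); z points along the fingers, y is the line along which they close (so a half turn about z gives the same grasp; the last joint's range is limited). The gripper opens to 85 mm and grips with 20 to 120 N. Pads are 22 mm wide; open, the fingers measure 114 mm over their backs; the gripper's body (76 mm by 85 mm) begins 54 mm behind the grasp point. The pads swing forward as they close: fully open they stand 13 mm farther back than shut.
Start: joints at [58.768, 21.807, 74.336, -0, 83.858, -12.336], TCP at [0.178, 0.52, 0.194] pointing down, gripper open.
Joint ranges: [-178.18, 178.18], [-50.72, 133.34], [12.68, 142.11], [-81.47, 261.47], [9.98, 163.14], [-165.26, 165.26]. Speed limits (degrees/s): [136.94, 136.94, 180, 180, 180, 180].

## Interface

Orientations are given as [roll, pitch, yaw] about the fixed x, y, z axes, in that order (R = Rz(yaw) Ry(pitch) Rx(roll)).
In Python, from plant import * gives the robot as it stands.
- The arm moves only by the tool jog_arm, never from a script. Its argument "deltas" is one flat list of numbers, 7 for each row, row after row: the turn, a rotation vector about the tool's x, y, z in degrees, then the shift along the tool's x, y, z in cm, then the opening, from 0 (shut) to 1 (fully open). A call has 1 to 5 rows; each row shifts and turns the commanded pose from where the row before left it, along the tool's axes as they then stand; what a row does not reach is not made up. A row lasts 1/12 s, in which the tool goes at most 41.7 mm and 7.16 degrees, less where a joint would pass 70% of its speed; a pose out of reach is approached as far as the arm can. A call with a gripper value outside its range is refused whole. The fingers move at their own pace and stop on an object; "grip_force" is the grip in N (left out, the last holds). Time passes only in rows, so rows that do not move let the fingers close. It gives the time, the measured TCP pose, the force, the opening and the grip force at its end, in the units of the state.
- read_state(): the state, without advancing time (a new reading comes with each control period).
- get_image(name): name is "scene" or "top" or "wrist"; returns a dict with "image" (480x640x3 uint8, red, green, blue), "z_map" (480x640 float32, m along the optical axis (not along the pixel's ray), 0 where there is no reading), "mtx" (3x3 intrinsics, pixels), "pose" (4x4, takes a point from camera to world coordinates); the wrist camera has in their place "T_tool_cam" (4x4, takes a point from camera to tool coordinates, whose origin is the TCP and whose axes are the flange's). Camera axes: x right, y up, looking along -z (the intrinsics and any distortion apply to the point x, -y, -z); pixel columns grow to the right and rows downward; lengths in m; the calibration is good to about 2 mm. The wrist camera is an equidistant fisheye: a pixel r from the principal point sees the ray r / f radians off the axis. A picture is of the moment at which its call begins: read the wrist's pose just before it.
- sign_off(): hands the job in; it is judged then, once.
Trained networks look in the newest picture that a camera, given by its name, has taken for a name from the list of things; names that differ only in an ending like _2 or _b are one class to them, and where a whole thing is asked for, a point or a joint stands for the part that bears it (a point fixed in the world has none). Each returns a list of dicts, best first, with "conf" (0 to 1); they miss things now and then, are a little off and sometimes report something else, mostly with a low value. They report only what shows in the picture. A call takes as long as a camera call. They do not tell look-alikes from the thing itself.
- find_in(label, camera): "bbox" ([centre column, centre row, width, height] in pixels, round what is visible of it).
- tip_of(label, camera): "position" ([row, column] in pixels: a listed point, or the origin of a listed thing).
The state is a dict: "t": time; "joints": joint angles; "joint_velocities": joint speeds; "joint_torque": joint torques, N m; "tcp_pos": TCP position; "tool_rot": TCP orientation; "contact_force": force on the tool from outside, world axes, zero at the start; "torque": the same for the moment, N m; "width": finger opening in m; "grasp_force": force on a finger pad.
Only numpy, scipy, OpenCV 4.12 (cv2) and the standard library are available. Lean on these libraries where they do the work, as an engineer would, in place of code of your own. Each camera call takes 0.05 s, during which the arm holds its last target. There are 200 camera calls.

## Working session

There is one attempt and no reset: what is moved stays moved. The work goes in short steps, Python scripts to look and compute and a tool call to move; the robot and the scene stay as the last step left them, time stands still between calls to the robot, and variables do not carry over. Pictures are saved under pics/ and viewed, at most 10 in all, crops included, and the job is handed in when it is done.

Besides the shell and the picture viewer there is one more tool, called after ">>>" by a JSON object that holds its "api" and its "payload". jog_arm: Moves the arm, as the interface text tells. Its arguments: {"type":"object","properties":{"deltas":{"type":"array"},"grip_force":{"type":"number"}},"required":["deltas"]}

```bash
mkdir -p pics
cat > h.py <<'E'
from plant import *
import numpy as np, cv2
def save(n,f): 
    d=get_image(n); cv2.imwrite('pics/'+f,d['image'][:,:,::-1]); return d
def ray(d,r,c):
    K=d['mtx']; return np.array([(c-K[0,2])/K[0,0],-(r-K[1,2])/K[1,1],-1.])
def px(d,r,c,z=None):
    # world from depth
    if z is None: z=np.median([v for v in d['z_map'][int(r)-1:int(r)+2,int(c)-1:int(c)+2].ravel() if v>0] or [0])
    p=ray(d,r,c)*z; return (d['pose']@np.r_[p,1])[:3]
def plane(d,r,c,h):
    v=d['pose'][:3,:3]@ray(d,r,c); o=d['pose'][:3,3]; return o+v*(h-o[2])/v[2]
E
python3 - <<'E'
from h import *
print(read_state())
for n in ['scene','top']:
    d=save(n,n+'1.png')
    np.savez(n+'1.npz',**d)
    print(n,np.round(d['mtx'],1).tolist(),np.round(d['pose'],3).tolist(), [k for k in d])
    for l in ['cap','stand','photometer','jar','pen']:
        for q in find_in(l,n)[:3]: print(l,np.round(q['bbox']),round(q['conf'],2))
    for l in ['cap','cap_top','stand','photometer','well','ring_top','plunger_top','jar','pen']:
        for q in tip_of(l,n)[:3]:
            r,c=q['position']; print(l,np.round([r,c],1),round(q['conf'],2),np.round(px(d,r,c),3))
E
```

```text
{'t': 0.0, 'joints': array([ 5.87684712e+01,  2.18413173e+01,  7.43860376e+01,  7.67519171e-04,
        8.38579594e+01, -1.23347977e+01]), 'joint_velocities': array([-0.01821866,  0.01194947, -0.09731765, -0.12443046,  0.0229675 ,
        0.09393452]), 'joint_torque': array([-9.95733317e-04, -4.48457515e+01, -2.31281018e+01, -2.60815359e-04,
        4.78827264e-03,  1.37471193e-05]), 'tcp_pos': array([0.17792646, 0.52005084, 0.1931012 ]), 'tool_rot': array([-1.79916818e+02, -1.89705312e-02,  1.61103172e+02]), 'contact_force': array([ 0.18105521,  0.61372869, -0.07857743]), 'torque': array([-0.00078559,  0.04194199, -0.01825975]), 'grasp_force': 0.0, 'width': 0.08522341595212671}
scene [[462.5, 0.0, 316.6], [0.0, 462.5, 236.3], [0.0, 0.0, 1.0]] [[0.824, -0.469, 0.318, 0.896], [0.566, 0.677, -0.469, -0.458], [0.005, 0.567, 0.824, 0.811], [0.0, 0.0, 0.0, 1.0]] ['image', 'z_map', 'mtx', 'pose']
cap [308. 280.  50.  53.] 0.74
cap [168. 374.  22.  30.] 0.68
cap [234. 326.  36.  38.] 0.57
stand [233. 335.  89.  87.] 0.93
photometer [362. 156. 155. 124.] 0.84
jar [406. 276.  39.  50.] 0.57
p
[... 1247 characters left out ...]
340.3] 0.67 [ 0.64  -0.066  0.002]
cap [265.6 511.8] 0.66 [ 0.552 -0.4    0.031]
cap [242.3 445.4] 0.61 [ 0.596 -0.26   0.09 ]
cap_top [283.  499.4] 0.92 [ 0.519 -0.382  0.003]
cap_top [229.6 380.1] 0.87 [ 0.626 -0.141  0.067]
cap_top [250.4 446.3] 0.81 [ 0.582 -0.262  0.083]
stand [253.5 434.6] 0.6 [ 0.581 -0.253  0.013]
photometer [268.3 190.8] 0.6 [0.561 0.219 0.081]
well [262.4 150.3] 0.71 [0.574 0.292 0.093]
well [276.4 212.9] 0.5 [0.544 0.173 0.105]
ring_top [275.7 210.2] 0.93 [0.545 0.178 0.105]
plunger_top [275.3 213.5] 0.67 [0.546 0.172 0.106]
plunger_top [261.5 147.8] 0.47 [0.575 0.295 0.097]
jar [157.6 309.2] 0.96 [ 0.766 -0.009  0.081]
pen [329.8 314.5] 0.8 [ 0.436 -0.009  0.01 ]
```

View pics/scene1.png

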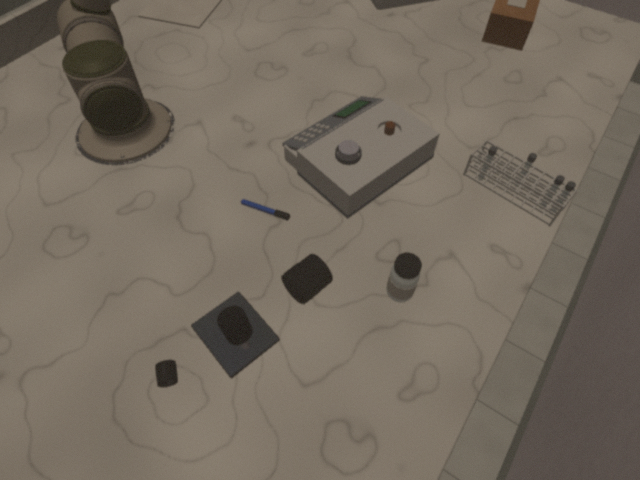

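View pics/top1.png

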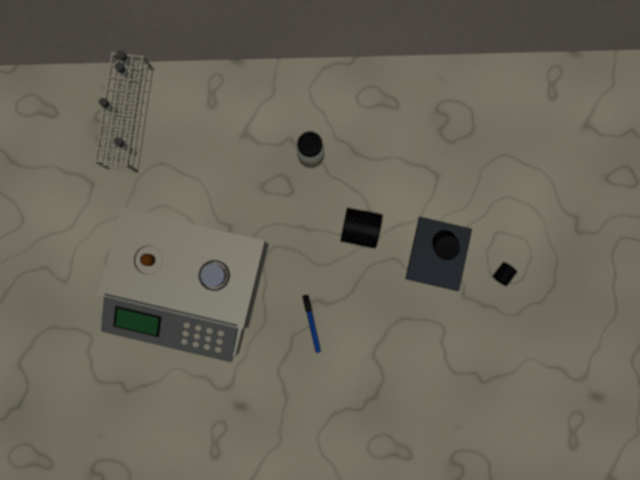

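The scene view shows the wanted cap on the stand at (235,325). A larger cap lies at (307,278) and a small one at (167,373). The plunger is at (348,150), and the vial and well are at (389,129). The top view agrees: cap (446,244), plunger (214,275), vial (148,260).

```bash
cat > m.py <<'E'
from h import *
def cloud(d):
    v,u=np.mgrid[0:480,0:640]; K=d['mtx']; z=d['z_map']
    P=np.stack([(u-K[0,2])/K[0,0]*z,-(v-K[1,2])/K[1,1]*z,-z,np.ones_like(z)],-1)@d['pose'].T
    P=P[...,:3]; P[z==0]=np.nan; return P
def rect(P,m):
    q=P[m][:,:2].astype(np.float32)
    return cv2.minAreaRect((q*1000))
if __name__=='__main__':
  for n in ['scene','top']:
    d=dict(np.load(n+'1.npz')); P=cloud(d); x,y,z=P[...,0],P[...,1],P[...,2]
    near=lambda a,b,r:np.hypot(x-a,y-b)<r
    m=near(.57,.23,.25)&(abs(z-.08)<.006)
    m=cv2.morphologyEx(m.astype(np.uint8),cv2.MORPH_OPEN,np.ones((3,3)))>0
    print(n,'deck',rect(P,m),np.nanmedian(z[m]),np.nanstd(z[m]))
    m=near(.595,-.265,.1)&(abs(z-.012)<.005)
    m=cv2.morphologyEx(m.astype(np.uint8),cv2.MORPH_OPEN,np.ones((3,3)))>0
    print('base',rect(P,m),np.nanmedian(z[m]))
    m=near(.595,-.265,.06)&(z>.075); print('captop',P[m].mean(0),m.sum(),np.nanmax(z[m]))
    m=near(.546,.173,.05)&(z>.1); print('plunger',P[m].mean(0),np.ptp(P[m],axis=0),m.sum(),np.median(z[m]))
    m=near(.58,.295,.04)&(z>.088); print('vial',P[m].mean(0),np.ptp(P[m],axis=0),m.sum())
    m=near(.45,.4,.05); print('bench',np.nanmedian(z[m]))
    # image-based
    g=d['image'][:,:,::-1]; c=(214,275) if n=='top' else (348,150)
E
python3 m.py
```

```text
scene deck ((559.7664794921875, 238.3944549560547), (284.0424499511719, 184.60955810546875), 75.43421936035156) 0.08012827788320076 0.0016246481060940155
base ((583.7825927734375, -262.87127685546875), (109.96319580078125, 131.0376739501953), 75.61865997314453) 0.011975832732257385
captop [ 0.59547631 -0.26705718  0.08576342] 660 0.09667731823224901
plunger [0.55002001 0.17137038 0.10576237] [0.04351732 0.04586077 0.00993757] 265 0.10588439532590721
vial [0.58276576 0.29567789 0.09433015] [0.0236306  0.02077145 0.01040565] 73
bench 0.05360390085779787
top deck ((559.641845703125, 238.9703826904297), (281.870361328125, 180.24093627929688), 75.26045227050781) 0.07969133514961568 0.0021273732877736297
base ((581.9244384765625, -261.6493835449219), (110.10753631591797, 129.7852325439453), 75.46415710449219) 0.011672254506364
captop [ 0.58978268 -0.2629776   0.08555639] 547 0.09784903366572295
plunger [0.54790668 0.17390242 0.10583118] [0.04808573 0.04333552 0.01268644] 443 0.1058551234872025
vial [0.58069601 0.29894373 0.09438838] [0.02219302 0.02416525 0.01242242] 134
bench 0.0016052438199567476
```

```bash
cat > g.py <<'E'
from h import *
from scipy.spatial.transform import Rotation as R
def axes(z,y):
    z=np.array(z)/np.linalg.norm(z); y=np.array(y)-z*np.dot(y,z); y/=np.linalg.norm(y)
    return R.from_matrix(np.c_[np.cross(y,z),y,z])
def cur():
    s=read_state(); return s['tcp_pos'],R.from_euler('xyz',s['tool_rot'],degrees=True)
a=np.radians(-14.5); SX=np.array([np.cos(a),np.sin(a),0]); SY=np.array([-SX[1],SX[0],0])
UP=np.array([0,0,1.]); CZ=np.cos(.35)*UP-np.sin(.35)*SX
DOWN=axes(-UP,SY); LEAN=axes(-CZ,SY)
PEG=np.array([.5829,-.2623,.012])+.035*SX
def go(p,r=DOWN,p0=None,r0=None):
    """rotation first (tool frame), then shift (in new tool frame, cm)"""
    if p0 is None: p0,r0=cur()
    rv=(r0.inv()*r).as_rotvec(degrees=True); sh=r.inv().apply(np.array(p)-p0)*100
    print('turn',np.round(rv,2),'shift cm',np.round(sh,2),'rows>=',round(max(np.linalg.norm(sh)/4.17,0),1)); return p,r
E
python3 - <<'E'
from g import *
p,r=go([.565,.25,.27]); p,r=go(PEG+.14*CZ+[0,0,.06],DOWN,p,r); p,r=go(PEG+.13*CZ,LEAN,p,r); p,r=go(PEG+.05*CZ,LEAN,p,r)
E
```

```text
turn [ 0.   0.  -4.4] shift cm [-44.22 -16.49  -7.63] rows>= 11.5
turn [0. 0. 0.] shift cm [-13.26 -49.15   6.65] rows>= 12.3
turn [  0.   -20.05  -0.  ] shift cm [ 2.06 -0.    6.64] rows>= 1.7
turn [0. 0. 0.] shift cm [0. 0. 8.] rows>= 1.9
```

>>> {"api": "jog_arm", "payload": {"deltas": [0,0,-4.4,0,0,-1.5,1,0,0,0,-3,-1.1,-1.5,1,0,0,0,-3,-1.1,-1.5,1,0,0,0,-3,-1.1,-1.5,1,0,0,0,-3,-1.1,-1.6,1]}}

```text
t: 1.92
tcp_pos: [0.2841, 0.4467, 0.2704]
tool_rot: [-180.0, -0.0, 165.5]
contact_force: [0.2, 1.0, 0.4]
width: 0.0854
grasp_force: 0.0
```

>>> {"api": "jog_arm", "payload": {"deltas": [0,0,0,-3,-1.1,0,1,0,0,0,-3,-1.1,0,1,0,0,0,-3,-1.1,0,1,0,0,0,-3,-1.1,0,1,0,0,0,-3,-1.1,0,1]}}

```text
t: 2.33
tcp_pos: [0.4158, 0.3558, 0.2698]
tool_rot: [180.0, 0.0, 165.5]
contact_force: [0.5, -1.1, 0.2]
width: 0.0853
grasp_force: 0.0
```

>>> {"api": "jog_arm", "payload": {"deltas": [0,0,0,-3,-1.1,0,1,0,0,0,-3,-1.1,0,1,0,0,0,-3,-1.1,0,1,0,0,0,-3,-1.1,0,1,0,0,0,-3,-1.1,0,1]}}

```text
t: 2.75
tcp_pos: [0.5473, 0.265, 0.2697]
tool_rot: [180.0, -0.0, 165.5]
contact_force: [-0.0, 0.8, 0.0]
width: 0.0851
grasp_force: 0.0
```

>>> {"api": "jog_arm", "payload": {"deltas": [0,0,0,-2,-1.1,0,1,0,0,0,0,0,0,1,0,0,0,0,0,0,1]}}

```text
t: 3.0
tcp_pos: [0.5633, 0.2497, 0.2692]
tool_rot: [-180.0, -0.1, 165.4]
contact_force: [-0.4, 0.2, 0.0]
width: 0.0858
grasp_force: 0.0
```

```bash
cat >> g.py <<'E'
def wproj(d,p,r,X):
    """world pts -> wrist pixel (col,row)"""
    T=np.eye(4); T[:3,:3]=r.as_matrix(); T[:3,3]=p; C=np.linalg.inv(T@d['T_tool_cam'])
    q=(C[:3,:3]@np.atleast_2d(X).T).T+C[:3,3]; v=np.c_[q[:,0],-q[:,1],-q[:,2]]
    th=np.arctan2(np.hypot(v[:,0],v[:,1]),v[:,2]); ph=np.arctan2(v[:,1],v[:,0]); K=d['mtx']
    return np.c_[K[0,2]+K[0,0]*th*np.cos(ph),K[1,2]+K[1,1]*th*np.sin(ph)]
def wplane(d,p,r,row,col,h):
    K=d['mtx']; a=(col-K[0,2])/K[0,0]; b=(row-K[1,2])/K[1,1]; th=np.hypot(a,b); s=np.sin(th)/max(th,1e-9)
    v=np.array([a*s,-b*s,-np.cos(th)]); T=np.eye(4); T[:3,:3]=r.as_matrix(); T[:3,3]=p; M=T@d['T_tool_cam']
    v=M[:3,:3]@v; o=M[:3,3]; return o+v*(h-o[2])/v[2]
E
python3 - <<'E'
from g import *
p,r=cur(); d=save('wrist','w1.png'); print(read_state()['t'],p,np.round(d['mtx'],1).tolist(),np.round(d['T_tool_cam'],3).tolist())
for l,h in [('well',.07),('well',.08),('ring_top',.094),('plunger_top',.106),('photometer',0)]:
    for q in tip_of(l,'wrist')[:2]: print(l,h,q['conf'],np.round(q['position'],1),np.round(wplane(d,p,r,*q['position'],h),4))
im=d['image'].copy(); t=np.linspace(0,6.28,60)
circ=lambda c,R_,h:np.c_[c[0]+R_*np.cos(t),c[1]+R_*np.sin(t),0*t+h]
for c,R_,h in [((.582,.299),.027,.08),((.582,.299),.012,.096),((.549,.1735),.029,.094),((.549,.1735),.022,.106)]:
    cv2.polylines(im,[(wproj(d,p,r,circ(c,R_,h))*16).astype(np.int32)],True,(255,0,0),1,shift=4)
cv2.imwrite('pics/w1o.png',im[:,:,::-1])
np.savez('w1.npz',p=p,e=r.as_quat(),**d)
E
```

```text
3.05 [0.56330681 0.24972142 0.26915915] [[371.6, 0.0, 324.5], [0.0, 371.6, 235.2], [0.0, 0.0, 1.0]] [[0.0, 0.948, 0.318, 0.082], [1.0, -0.0, 0.0, 0.0], [0.0, 0.318, -0.948, -0.18], [0.0, 0.0, 0.0, 1.0]]
well 0.07 0.95 [197.4 374.3] [0.5796 0.2998 0.07  ]
well 0.08 0.95 [197.4 374.3] [0.5771 0.299  0.08  ]
ring_top 0.094 0.57 [202.3 250.6] [0.5473 0.1783 0.094 ]
plunger_top 0.106 0.85 [206.8 245.3] [0.5481 0.175  0.106 ]
photometer 0 0.97 [184.5 314.8] [0.5631 0.2377 0.    ]
```

View pics/w1o.png

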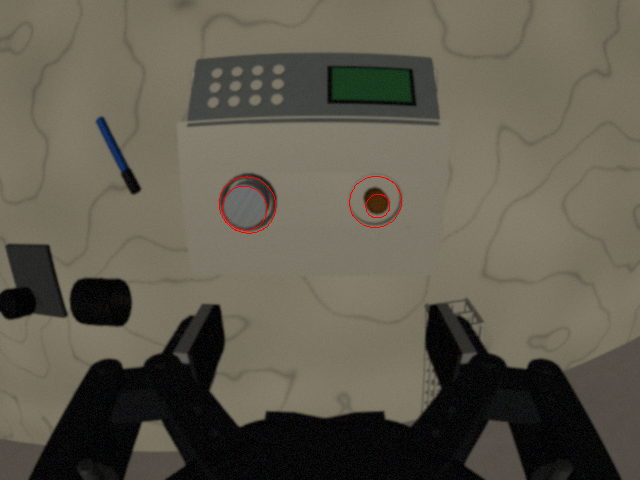

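The wrist view shows the plunger at about (246,205) and the well at (375,203). The red overlays lie within a pixel or two of both. Next I'll refine the centres numerically across all three cameras.

```bash
cat > f.py <<'E'
from g import *
from scipy.ndimage import map_coordinates as mc, gaussian_filter
t=np.linspace(0,2*np.pi,120,endpoint=False)
def sproj(d,X):
    C=np.linalg.inv(d['pose']); q=X@C[:3,:3].T+C[:3,3]; K=d['mtx']
    return np.c_[K[0,2]+K[0,0]*q[:,0]/-q[:,2],K[1,2]-K[1,1]*q[:,1]/-q[:,2]]
def fit(img,proj,c0,Rd,h,rng=.008):
    g=gaussian_filter(img.astype(float).mean(2),.7); best=[]
    for dx in np.arange(-rng,rng+1e-6,.0005):
        for dy in np.arange(-rng,rng+1e-6,.0005):
            v=[]
            for k in (-.0015,.0015):
                X=np.c_[c0[0]+dx+(Rd+k)*np.cos(t),c0[1]+dy+(Rd+k)*np.sin(t),0*t+h]; uv=proj(X)
                v.append(mc(g,[uv[:,1],uv[:,0]],order=1))
            best.append((np.minimum(abs(v[0]-v[1]),8).mean(),c0[0]+dx,c0[1]+dy))
    best.sort(reverse=True); b=np.array(best[:12]); return np.round(b[0],4),np.round(b[:,1:].mean(0),4)
E
python3 - <<'E'
from f import *
w=dict(np.load('w1.npz')); rr=R.from_quat(w['e'])
V=[('wrist',w['image'],lambda X:wproj(w,w['p'],rr,X))]
for n in ('scene','top'):
    d=dict(np.load(n+'1.npz')); V.append((n,d['image'],lambda X,d=d:sproj(d,X)))
for n,i,pr in V:
    for l,c,Rd,h in [('well',(.582,.299),.027,.08),('vial',(.582,.299),.012,.096),('ring',(.549,.1735),.029,.094),('plunger',(.549,.1735),.022,.106)]:
        print(n,l,*fit(i,pr,c,Rd,h))
E
```

```text
wrist well [7.166  0.5815 0.2995] [0.5809 0.2988]
wrist vial [8.     0.5775 0.298 ] [0.577  0.2982]
wrist ring [8.    0.548 0.176] [0.547  0.1751]
wrist plunger [7.7234 0.5485 0.171 ] [0.5471 0.173 ]
scene well [6.1008 0.5795 0.3035] [0.5795 0.3035]
scene vial [6.7817 0.582  0.297 ] [0.5824 0.2973]
scene ring [6.1308 0.5555 0.1655] [0.5545 0.1657]
scene plunger [6.0271 0.5505 0.1745] [0.5497 0.1741]
top well [5.1147 0.5825 0.3035] [0.5817 0.3031]
top vial [8.     0.5825 0.2965] [0.5819 0.2963]
top ring [8.     0.549  0.1735] [0.5484 0.174 ]
top plunger [7.4654 0.5465 0.175 ] [0.5468 0.1772]
```

>>> {"api": "jog_arm", "payload": {"deltas": [0,0,0,-1.1,-4,0,1,0,0,0,-1.1,-4,0,1,0,0,0,-1.1,-4,0,1,0,0,0,-1.1,-4,0,1,0,0,0,-1.1,-4,0,1]}}

```text
t: 3.72
tcp_pos: [0.5654, 0.0419, 0.2701]
tool_rot: [180.0, 0.0, 165.6]
contact_force: [0.7, -0.0, 1.2]
width: 0.0852
grasp_force: 0.0
```

>>> {"api": "jog_arm", "payload": {"deltas": [0,0,0,-1.1,-4,0.6,1,0,0,0,-1.1,-4,0.6,1,0,0,0,-1.1,-4,0.6,1,0,0,0,-1.1,-4,0.6,1,0,0,0,-1.1,-4,0.6,1]}}

```text
t: 4.13
tcp_pos: [0.5688, -0.1645, 0.2401]
tool_rot: [-180.0, 0.0, 165.5]
contact_force: [0.7, 0.3, -0.5]
width: 0.0856
grasp_force: 0.0
```

>>> {"api": "jog_arm", "payload": {"deltas": [0,0,0,-1.1,-4,0.8,1,0,0,0,-1.1,-4,0.8,1,0,0,0,0,-1,0.8,1,0,0,0,0,0,0,1,0,0,0,0,0,0,1]}}

```text
t: 4.55
tcp_pos: [0.5677, -0.2541, 0.2159]
tool_rot: [180.0, -0.0, 165.5]
contact_force: [-0.3, 0.3, 0.3]
width: 0.085
grasp_force: 0.0
```

Run:
```python
from f import *
p,r=cur(); d=save('wrist','w2.png'); print(read_state()['t'],p)
for l,h in [('cap_top',.087),('stand',0)]:
    for q in tip_of(l,'wrist')[:2]: print(l,h,q['conf'],np.round(q['position'],1),np.round(wplane(d,p,r,*q['position'],h),4))
im=d['image'].copy(); print('exp captop',PEG+.08*CZ)
o=np.array([.5829,-.2623,.012]); C=[o+a*.065*SX+b*.055*SY for a,b in((1,1),(1,-1),(-1,-1),(-1,1))]
cv2.polylines(im,[(wproj(d,p,r,np.array(C))*16).astype(np.int32)],True,(255,0,0),1,shift=4)
for a in (.03,.08):
    X=PEG+a*CZ+.024*(np.outer(np.cos(t),LEAN.as_matrix()[:,0])+np.outer(np.sin(t),SY))
    cv2.polylines(im,[(wproj(d,p,r,X)*16).astype(np.int32)],True,(255,255,0),1,shift=4)
cv2.imwrite('pics/w2o.png',im[:,:,::-1]); np.savez('w2.npz',p=p,e=r.as_quat(),**d)
go(PEG+.13*CZ,LEAN)
```

```text
4.6 [ 0.56774798 -0.2540601   0.21591371]
cap_top 0.087 0.87 [184.5 197.9] [ 0.5156 -0.3547  0.087 ]
cap_top 0.087 0.81 [225.9 442.4] [ 0.6067 -0.1541  0.087 ]
stand 0 0.67 [202.7 318.9] [ 0.579  -0.2628  0.    ]
exp captop [ 0.59022711 -0.26419492  0.08714982]
turn [ 1.000e-02 -1.997e+01  1.200e-01] shift cm [ 2.21 -0.54  8.03] rows>= 2.0
```

View pics/w2o.png

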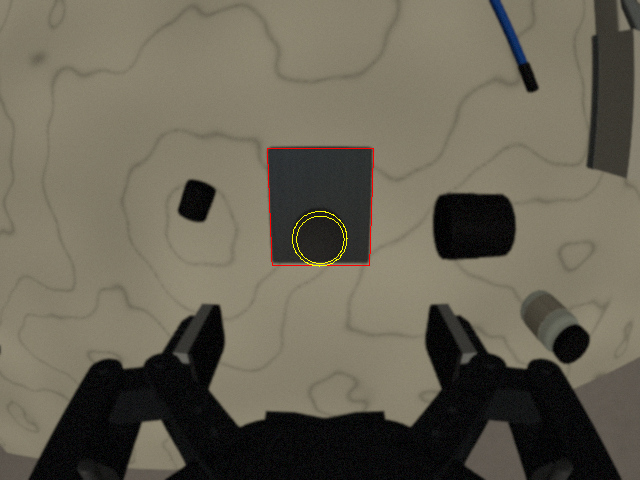

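The wrist view shows the stand and cap outlines matching the model to about a pixel: base corners at (268,148) and (370,265), cap at (320,238). I'll descend along the cap axis.

>>> {"api": "jog_arm", "payload": {"deltas": [0,-6.7,0,0,0,0,1,0,-6.7,0,0,0,0,1,0,-6.6,0,0,0,0,1,0,0,0,1.1,-0.3,4,1,0,0,0,1.1,-0.2,4,1]}}

```text
t: 5.12
tcp_pos: [0.5736, -0.2603, 0.1365]
tool_rot: [-179.8, 20.4, 165.6]
contact_force: [1.3, -0.2, -0.8]
width: 0.0852
grasp_force: 0.0
```

>>> {"api": "jog_arm", "payload": {"deltas": [0,0,0,0,0,0,1,0,0,0,0,0,0,1]}}

```text
t: 5.28
tcp_pos: [0.5732, -0.2599, 0.1334]
tool_rot: [179.9, 19.9, 165.6]
contact_force: [0.9, -0.4, 0.5]
width: 0.0853
grasp_force: 0.0
```

Run:
```python
from g import *
go(PEG+.05*CZ,LEAN)
```

```text
turn [ 0.09 -0.17  0.05] shift cm [-0.07  0.01  7.95] rows>= 1.9
```

>>> {"api": "jog_arm", "payload": {"deltas": [0,0,0,-0.1,0,2,1,0,0,0,0,0,2,1,0,0,0,0,0,2,1,0,0,0,0,0,2,1,0,0,0,0,0,0,1], "grip_force": 30}}

```text
t: 5.7
tcp_pos: [0.6017, -0.2677, 0.0583]
tool_rot: [180.0, 20.0, 165.6]
contact_force: [-0.1, 0.3, -0.4]
width: 0.0856
grasp_force: 0.0
```

>>> {"api": "jog_arm", "payload": {"deltas": [0,0,0,0,0,0,0.4,0,0,0,0,0,0,0.4,0,0,0,0,0,0,0.4,0,0,0,0,0,0,0.4,0,0,0,0,0,0,0.4], "grip_force": 30}}

```text
t: 6.12
tcp_pos: [0.6007, -0.2684, 0.0598]
tool_rot: [-180.0, 20.1, 165.5]
contact_force: [-0.4, -0.2, 1.0]
width: 0.0346
grasp_force: 0.0
```

>>> {"api": "jog_arm", "payload": {"deltas": [0,0,0,0,0,0,0.4,0,0,0,0,0,0,0.4,0,0,0,0,0,0,0.4]}}

```text
t: 6.37
tcp_pos: [0.6005, -0.2683, 0.0587]
tool_rot: [-180.0, 20.0, 165.5]
contact_force: [0.1, -0.6, -0.2]
width: 0.0343
grasp_force: 0.0
```

Run:
```python
from g import *
a=save('wrist','w3.png')['image']; b=save('scene','s3.png'); np.savez('s3.npz',**b); b=b['image']
crop=cv2.resize(b[230:410,140:380],(480,360),interpolation=cv2.INTER_CUBIC)
o=np.zeros((480,800,3),np.uint8); o[:360,:400]=cv2.resize(a[150:480,100:540],(400,360)); o[:300,400:]=cv2.resize(crop,(400,300))
cv2.imwrite('pics/c3.png',o[:,:,::-1])
```

```text
(no output)
```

View pics/c3.png

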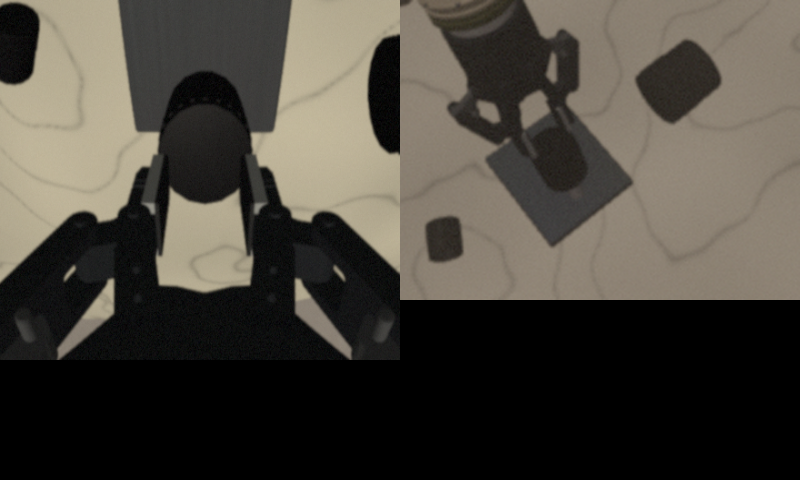

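The wrist crop shows the fingers' tips at the cap's edge (crop row 155), not clearly around it, so I'll measure with depth where the cap is in the tool frame.

Run:
```python
from g import *
s=read_state(); p,r=cur(); d=get_image('wrist'); np.savez('w3.npz',p=p,e=r.as_quat(),**d); K=d['mtx']
print(s['t'],s['width'],s['tcp_pos'],s['tool_rot'])
def T(row,col):
    z=float(d['z_map'][row,col]); a=(col-K[0,2])/K[0,0]; b=(row-K[1,2])/K[1,1]; th=np.hypot(a,b); f=np.tan(th)/max(th,1e-9)
    return np.round((d['T_tool_cam']@np.array([a*f*z,-b*f*z,-z,1]))[:3]*1000,1)
for row in range(200,400,12): print(row,T(row,324),'L',T(row,272),T(row,280),T(row,288),'R',T(row,372))
q=PEG+np.outer([.03,.08,.05],CZ); print(wproj(d,p,r,q), wproj(d,p,r,p+np.outer([0,-.019,-.05],r.as_matrix()[:,2])))
print('captop in tool',r.inv().apply(q-p)*1000)
```

```text
6.4667 0.03386959442686378 [ 0.60052433 -0.26822216  0.058593  ] [179.99833514  19.99801935 165.50102857]
200 [31.1  0.1 38.5] L [ 31.1 -31.5  39.2] [ 31.1 -26.6  38.8] [ 31.3 -21.6  37.9] R [31.4 29.1 37.9]
212 [22.7  0.1 41.9] L [ 23.  -32.1  41.3] [ 22.7 -27.2  42.1] [ 22.9 -22.2  41.4] R [22.9 29.9 41.6]
224 [27.2  0.2  1.4] L [ 14.  -33.   45.2] [ 13.9 -27.9  45.3] [ 14.  -22.8  45.3] R [14.  30.7 45.4]
236 [ 28.5   0.2 -21.7] L [  5.3 -33.7  47. ] [  4.9 -28.6  48.3] [  5.2 -23.2  47.5] R [ 5.  31.3 48. ]
248 [ 26.2   0.2 -30.7] L [ -4.9 -34.8  52.1] [ -4.7 -29.3  51.7] [ 20.9 -16.7 -16.7] R [-5.1 32.4 52.8]
260 [ 20.7   0.2 -31. ] L [-14.9 -35.7  55.3] [ 17.3 -20.  -22.8] [ 20.3 -15.5 -30.1] R [-14.7  33.   54.9]
272 [ 15.    0.2 -30.9] L [-32.3 -39.1  73.7] [ 14.7 -19.3 -30.5] [ 14.5 -15.8 -29.9] R [ 14.3  21.6 -29.6]
284 [  8.8   0.2 -30.4] L [-44.8 -40.4  78.7] [  8.7 -19.6 -30.3] [  8.2 -16.  -29.3] R [  8.6  21.8 -30.2]
296 [  3.3   0.2 -31.4] L [ 11.4 -20.9 -47. ] [ 11.3 -17.6 -46.9] [  2.3 -16.2 -29.8] R [ 11.1  19.8 -46.5]
308 [ -4.    0.2 -29.6] L [ 10.8 -19.8 -55.9] 
[... 504 characters left out ...]
1.3]
368 [-162.6   -0.   122. ] L [ -2.6 -18.2 -76.1] [ -8.9 -16.5 -68.2] [-161.8  -36.8  120.3] R [ -2.8  17.3 -75.7]
380 [-1.874e+02 -1.000e-01  1.314e+02] L [ -6.5 -18.2 -78.3] [-188.1  -47.8  131.2] [-187.2  -39.   130.4] R [ -8.6  17.7 -75.7]
392 [-2.130e+02 -1.000e-01  1.396e+02] L [-216.4  -60.   141.5] [-216.2  -50.7  141.8] [-215.8  -41.4  141.7] R [-215.9   55.1  141.3]
[[326.04616033 259.1544543 ]
 [326.44462596 300.45085885]
 [326.18473791 273.39383745]] [[323.69193443 273.82579221]
 [323.60468505 290.03187683]
 [323.42396811 324.09764916]]
captop in tool [[  0.501132     1.32007536  19.41086715]
 [  0.54956791   1.32183601 -30.58910936]
 [  0.52050636   1.32077962  -0.58912346]]
```

Run:
```python
from g import *
from m import cloud
d=dict(np.load('s3.npz')); w=np.load('w3.npz'); p=w['p']; r=R.from_quat(w['e'])
P=cloud(d).reshape(-1,3); P=P[~np.isnan(P).any(1)]; q=r.inv().apply(P-p)*1000
m=(abs(q[:,0])<60)&(abs(q[:,1])<60)&(q[:,2]<5)&(q[:,2]>-140)
for lo in range(-140,5,8):
    k=m&(q[:,2]>=lo)&(q[:,2]<lo+8); a=q[k]
    if len(a): print(lo,len(a),'x',np.round(np.percentile(a[:,0],[2,50,98])),'y',np.round(np.percentile(a[:,1],[2,25,50,75,98])))
# open finger tips in w1 (pixel search) 
d=dict(np.load('w1.npz')); K=d['mtx']
for row,col in [(312,205),(312,215),(325,190),(340,215),(312,440),(330,440)]:
    z=float(d['z_map'][row,col]); a=(col-K[0,2])/K[0,0]; b=(row-K[1,2])/K[1,1]; th=np.hypot(a,b); f=np.tan(th)/th
    print(row,col,np.round((d['T_tool_cam']@np.array([a*f*z,-b*f*z,-z,1]))[:3]*1000,1))
```

```text
-140 359 x [-21. -12.   8.] y [-59. -42.  -7.  27.  59.]
-132 260 x [-20. -12.  -4.] y [-57. -29.  -1.  28.  58.]
-124 198 x [-19. -13.  -5.] y [-58. -22.   1.  21.  58.]
-116 214 x [-19. -13.   7.] y [-56. -24.   3.  45.  57.]
-108 157 x [-19. -13.  10.] y [-53. -41. -18.  44.  55.]
-100 225 x [-14. -11.   9.] y [-50. -35.  18.  40.  52.]
-92 200 x [-15. -12.   7.] y [-46. -30. -20.  32.  49.]
-84 69 x [-16. -12.   1.] y [-35. -26.  20.  26.  38.]
-76 72 x [-14. -10.   8.] y [-30. -21.  18.  19.  30.]
-68 73 x [-14.  -8.   7.] y [-30. -23.  18.  23.  31.]
-60 72 x [-13.  -9.   6.] y [-30. -24. -18.  21.  30.]
-52 66 x [-13.  -9.   7.] y [-30. -22.  18.  21.  29.]
-44 18 x [-14. -11.   7.] y [-23. -21.  18.  18.  23.]
-36 401 x [-20.  -2.  23.] y [-19.  -6.   2.  11.  20.]
-28 103 x [-23. -18.   2.] y [-23. -15.  -6.   7.  22.]
-20 99 x [-23. -18.   1.] y [-23. -14.  -3.   9.  22.]
-12 94 x [-22. -18.  -3.] y [-23. -16.  -4.   9.  21.]
-4 79 x [-22. -18.   1.] y [-23. -13.  -2.   8.  21.]
4 15 x [-21. -18.  -3.] y [-22. -15.  -8.   4.  16.]
312 205 [ 11.  -45.3 -61.1]
312 215 [  9.2 -42.4 -57.7]
325 190 [ 10.9 -48.4 -70.7]
340 215 [ -0.1 -42.1 -63.7]
312 440 [ 11.1  44.5 -61.1]
330 440 [  8.1  42.7 -69. ]
```

Both cameras agree that the real fingertips sit about 43 mm behind the reported TCP: they closed in air above the cap top. I'll apply that offset, open, go 4.4 cm further down the axis, and grip.

>>> {"api": "jog_arm", "payload": {"deltas": [0,0,0,0,0,0,1,0,0,0,0,0,0,1,0,0,0,0,0,0,1,0,0,0,0,0,0,1,0,0,0,0,0,0,1]}}

```text
t: 6.93
tcp_pos: [0.6005, -0.2682, 0.0586]
tool_rot: [-180.0, 20.0, 165.5]
contact_force: [0.3, 0.8, -0.2]
width: 0.0857
grasp_force: 0.0
```

>>> {"api": "jog_arm", "payload": {"deltas": [0,0,0,0.3,0,1.1,1,0,0,0,0,0,1.1,1,0,0,0,0,0,1.1,1,0,0,0,0,0,1.1,1,0,0,0,0,0,0,1]}}

```text
t: 7.35
tcp_pos: [0.6121, -0.2708, 0.0134]
tool_rot: [179.9, 19.8, 165.5]
contact_force: [-0.3, -0.3, -0.2]
width: 0.0853
grasp_force: 0.0
```

>>> {"api": "jog_arm", "payload": {"deltas": [0,0,0,0,0,0,0.4,0,0,0,0,0,0,0.4,0,0,0,0,0,0,0.4,0,0,0,0,0,0,0.4,0,0,0,0,0,0,0.4], "grip_force": 30}}

```text
t: 7.77
tcp_pos: [0.6125, -0.2714, 0.017]
tool_rot: [-180.0, 20.1, 165.5]
contact_force: [-2.6, 1.0, 4.1]
width: 0.0476
grasp_force: 31.0
```

>>> {"api": "jog_arm", "payload": {"deltas": [0,0,0,0,0,-1,0.4,0,0,0,0,0,-1.5,0.4,0,0,0,0,0,-1.5,0.4,0,0,0,0,0,-1.5,0.4,0,0,0,0,0,-1.5,0.4]}}

```text
t: 8.18
tcp_pos: [0.5888, -0.2651, 0.0828]
tool_rot: [180.0, 20.0, 165.5]
contact_force: [-0.5, -0.3, -0.3]
width: 0.0477
grasp_force: 33.3
```

>>> {"api": "jog_arm", "payload": {"deltas": [0,0,0,0,0,-3,0.4,0,0,0,0,0,-3,0.4,0,6.7,0,0,0,-3,0.4,0,6.7,0,0,0,-2,0.4,0,6.6,0,0,0,-2,0.4]}}

```text
t: 8.6
tcp_pos: [0.5537, -0.256, 0.1997]
tool_rot: [180.0, 2.1, 165.6]
contact_force: [0.7, -1.0, -0.0]
width: 0.0481
grasp_force: 33.3
```

```bash
cat >> g.py <<'E'
def wcloud(d):
    """wrist z_map -> tool-frame points (mm) HxWx3"""
    K=d['mtx']; v,u=np.mgrid[0:480,0:640]; z=d['z_map'].astype(float); a=(u-K[0,2])/K[0,0]; b=(v-K[1,2])/K[1,1]
    th=np.hypot(a,b)+1e-9; f=np.tan(th)/th; Q=np.stack([a*f*z,-b*f*z,-z,np.ones_like(z)],-1)@d['T_tool_cam'].T
    Q=Q[...,:3]*1000; Q[z==0]=np.nan; return Q
E
python3 - <<'E'
from g import *
s=read_state(); p,r=cur(); d=save('wrist','w4.png'); np.savez('w4.npz',p=p,e=r.as_quat(),**d)
print(s['t'],p,s['tool_rot'],s['width'],s['grasp_force'])
q=wcloud(d); m=(abs(q[...,0])<40)&(abs(q[...,1])<20)&(q[...,2]<0)&(q[...,2]>-140)
for lo in range(-140,0,5):
    a=q[m&(q[...,2]>=lo)&(q[...,2]<lo+5)]
    if len(a): print(lo,len(a),np.round(np.percentile(a[:,0],[2,50,98]),1),np.round(np.percentile(a[:,1],[2,50,98]),1))
E
```

```text
8.6 [ 0.55365461 -0.25595388  0.1997455 ] [179.97690879   2.13692007 165.579068  ] 0.04807611249143065 33.292210777290165
-140 1917 [18.3 19.6 20.9] [-19.3  -7.5  19.5]
-135 2528 [10.2 19.1 20.5] [-19.2  -0.3  19.2]
-130 2434 [ 9.9 11.6 19.3] [-19.2   0.3  19.2]
-125 2578 [10.  11.6 17.8] [-19.4  -0.1  19.2]
-120 2279 [10.  11.3 17.7] [-19.2  -0.2  19.3]
-115 1608 [ 9.2 10.4 17.7] [-19.5  -0.4  19.4]
-110 257 [ 8.9 16.9 17.8] [-19.7 -13.6  19.9]
-105 43 [16.  16.8 17.6] [-19.8 -18.8  20. ]
-80 187 [-16.2   7.   22.8] [-19.1  -2.4  18.9]
-75 10554 [-19.1   5.2  24.2] [-18.7   0.3  18.8]
-70 782 [15.  22.8 25.5] [-19.   -0.1  18.4]
-65 618 [14.9 22.9 25.5] [-18.6   0.4  18.5]
-60 586 [14.5 22.8 25.6] [-19.5  -0.5  18.3]
-55 500 [15.1 22.9 25.6] [-18.5   0.   18.6]
-50 419 [14.6 22.8 25.4] [-19.2   0.2  18.4]
-45 411 [15.7 22.9 25.1] [-18.5  -0.2  18.6]
-40 398 [15.5 22.7 25. ] [-18.5  -0.   18.9]
-35 367 [15.4 22.6 24.9] [-18.6   1.   19. ]
-30 308 [15.8 22.9 25. ] [-18.5  -0.5  18.7]
-25 11 [18.8 22.4 24.4] [-14.7  -3.4  13.8]
```

View pics/w4.png

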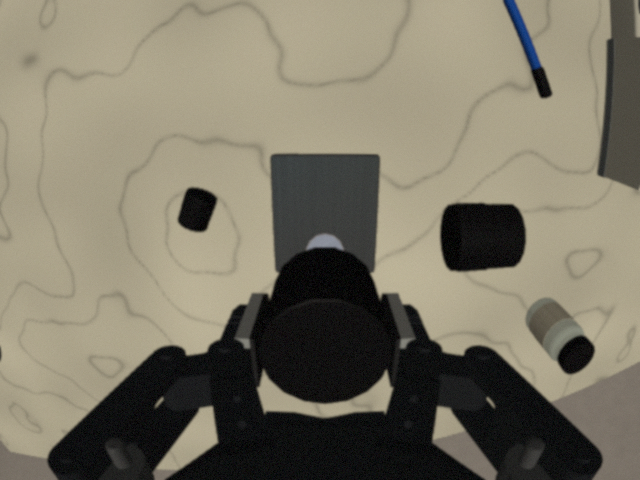

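The cap is held square between the pads, with its top centre at about (325,350). The bare peg shows at (325,243) and the bystanders are untouched.

Run:
```python
from g import *
d=dict(np.load('w4.npz')); q=wcloud(d)
m=(q[...,0]>-12)&(q[...,0]<17)&(abs(q[...,1])<15)&(abs(q[...,2]+74)<5); a=q[m]
c=np.linalg.lstsq(np.c_[a[:,:2],np.ones(len(a))],a[:,2],rcond=None)[0]; print('top plane',c,'z at x=2',c@[2,0,1],np.degrees(c[:2]))
top=(abs(q[...,2]+74)<2.5)&(abs(q[...,0])<40)&(abs(q[...,1])<40); b=q[top]
(cx,cy),rad=cv2.minEnclosingCircle(b[:,:2].astype(np.float32)); print('circle',cx,cy,rad, b[:,:2].min(0),b[:,:2].max(0))
go([.5815,.300,.20]+DOWN.apply([-.002,0,0]))
```

```text
top plane [-3.13909253e-04  5.17644900e-03 -7.39033638e+01] z at x=2 -73.90399159012368 [-0.01798568  0.29658868]
circle 7.0466156005859375 0.43430519104003906 37.359954833984375 [-22.84902525 -36.92555163] [25.40317912 37.79416102]
turn [0.01 1.91 0.14] shift cm [11.21 54.53  0.29] rows>= 13.4
```

>>> {"api": "jog_arm", "payload": {"deltas": [0,0,0,0.7,3.6,0,0.4,0,0,0,0.7,3.6,0,0.4,0,0,0,0.7,3.6,0,0.4,0,0,0,0.7,3.6,0,0.4,0,0,0,0.7,3.6,0,0.4]}}

```text
t: 9.07
tcp_pos: [0.5652, -0.0713, 0.1957]
tool_rot: [179.9, 2.3, 165.7]
contact_force: [1.1, -0.1, -0.8]
width: 0.0474
grasp_force: 33.3
```

>>> {"api": "jog_arm", "payload": {"deltas": [0,0,0,0.7,3.6,0,0.4,0,0,0,0.7,3.6,0,0.4,0,0,0,0.7,3.6,0,0.4,0,0,0,0.7,3.6,0,0.4,0,0,0,0.7,3.6,0,0.4]}}

```text
t: 9.48
tcp_pos: [0.5757, 0.1119, 0.1947]
tool_rot: [179.9, 2.3, 165.7]
contact_force: [1.3, -0.5, -0.2]
width: 0.0476
grasp_force: 33.3
```

>>> {"api": "jog_arm", "payload": {"deltas": [0,0,0,0.7,3.6,0,0.4,0,0,0,0.7,3.6,0,0.4,0,0,0,0.7,3.6,0,0.4,0,0,0,0.7,3.6,0,0.4,0,0,0,0.7,3.6,0,0.4]}}

```text
t: 9.9
tcp_pos: [0.5863, 0.2949, 0.1936]
tool_rot: [179.9, 2.3, 165.7]
contact_force: [1.1, -0.8, -0.6]
width: 0.0477
grasp_force: 33.3
```

>>> {"api": "jog_arm", "payload": {"deltas": [0,0,0,0,0,0,0.4,0,0,0,0,0,0,0.4,0,0,0,0,0,0,0.4]}}

```text
t: 10.15
tcp_pos: [0.5866, 0.2927, 0.1934]
tool_rot: [179.9, 2.3, 165.7]
contact_force: [0.6, 0.6, -0.5]
width: 0.0477
grasp_force: 33.3
```

Run:
```python
from f import *
from m import cloud
s=read_state(); p,r=cur(); print(s['t'],p,s['tool_rot'],s['width'])
d=save('wrist','w5.png'); np.savez('w5.npz',p=p,e=r.as_quat(),**d)
for l,c,Rd,h in [('well',(.5815,.300),.027,.08)]: print(l,*fit(d['image'],lambda X:wproj(d,p,r,X),c,Rd,h))
for n in('top','scene'):
    e=save(n,n+'5.png'); P=cloud(e); z=P[...,2]; zz=p[2]+.074
    k=(np.hypot(P[...,0]-p[0],P[...,1]-p[1])<.04)&(abs(z-zz)<.006); print(n,'captop cloud',k.sum(),np.round(P[k].mean(0),4) if k.sum() else '')
print('cap centre by tool',p+r.apply([.0015,0,-.074]))
go([.5815,.300,.20]+DOWN.apply([-.0015,0,0]))
```

```text
10.15 [0.58660632 0.29269514 0.1933823 ] [179.90208865   2.30433179 165.68808711] 0.04768898561398841
well [7.792  0.582  0.2995] [0.5812 0.2997]
top captop cloud 50 [0.6004 0.2836 0.2675]
scene captop cloud 326 [0.5916 0.2899 0.2676]
cap centre by tool [0.5822398  0.29367862 0.26726204]
turn [0.12 2.33 0.09] shift cm [ 0.59  0.66 -0.62] rows>= 0.3
```

View pics/w5.png

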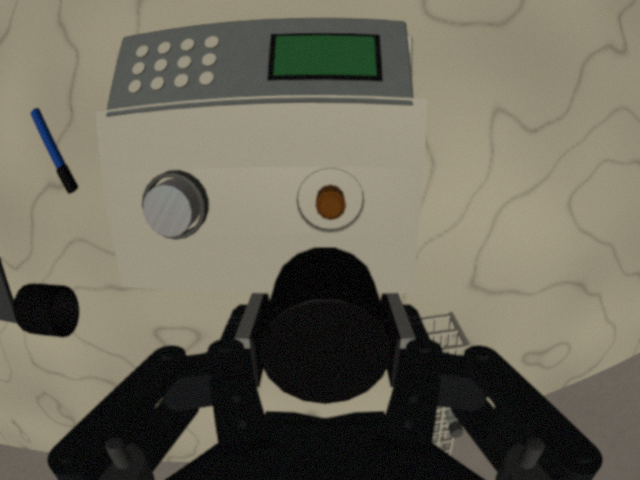

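The wrist view shows the well at about (330,200), the plunger at (174,205) and the cap at (322,350), held square. A tilt of 2.3° remains, which I'll correct before descending.

>>> {"api": "jog_arm", "payload": {"deltas": [0.1,2.3,0.1,0.6,0.6,0,0.4,0,0,0,0,0,3,0.4,0,0,0,0,0,3,0.4,0,0,0,0,0,2,0.4,0,0,0,0,0,2,0.4]}}

```text
t: 10.72
tcp_pos: [0.5824, 0.2992, 0.0922]
tool_rot: [-180.0, -0.0, 165.5]
contact_force: [-0.2, 1.0, -1.0]
width: 0.0478
grasp_force: 33.3
```

>>> {"api": "jog_arm", "payload": {"deltas": [0,0,0,0,0,0.4,0.4,0,0,0,0,0,0,0.4,0,0,0,0,0,0,0.4]}}

```text
t: 10.97
tcp_pos: [0.5832, 0.3, 0.0907]
tool_rot: [179.9, 0.1, 165.5]
contact_force: [0.3, -0.3, -0.5]
width: 0.0476
grasp_force: 33.3
```

Run:
```python
from f import *
s=read_state(); p,r=cur(); print(s['t'],p,s['tool_rot'],s['width'])
d=save('wrist','w6.png'); np.savez('w6.npz',p=p,e=r.as_quat(),**d)
print(fit(d['image'],lambda X:wproj(d,p,r,X),(.5815,.300),.027,.08))
q=wcloud(d); top=(abs(q[...,2]+74)<2.5)&(abs(q[...,0])<40)&(abs(q[...,1])<15); b=q[top]; print('cap x range',np.percentile(b[:,0],[.5,99.5]),'z',np.median(b[:,2]))
print('rim',p+r.apply([.0015,0,-.024])); go([.5813,.2997,.046]+DOWN.apply([-.0015,0,0]))
im=d['image'].copy()
for c,Rd,h in [((.5813,.2997),.027,.08),((.5813,.2997),.012,.096)]:
    cv2.polylines(im,[(wproj(d,p,r,np.c_[c[0]+Rd*np.cos(t),c[1]+Rd*np.sin(t),0*t+h])*16).astype(int).astype(np.int32)],True,(255,0,0),1,shift=4)
X=p+r.apply(np.c_[.0015+.024*np.cos(t),.024*np.sin(t),0*t-.024]); cv2.polylines(im,[(wproj(d,p,r,X)*16).astype(np.int32)],True,(255,255,0),1,shift=4)
cv2.imwrite('pics/w6o.png',cv2.resize(im[120:400,180:460],(600,600))[:,:,::-1])
```

```text
10.9667 [0.58322803 0.30004813 0.09065235] [1.79928972e+02 9.84671978e-02 1.65536102e+02] 0.04755715308791621
(array([6.3504, 0.5775, 0.3   ]), array([0.5792, 0.2988]))
cap x range [-21.2266335   24.78750091] z -73.85041519858918
rim [0.5817282  0.30040428 0.11464972]
turn [0.1  0.15 0.05] shift cm [ 0.04 -0.11  4.51] rows>= 1.1
```

View pics/w6o.png

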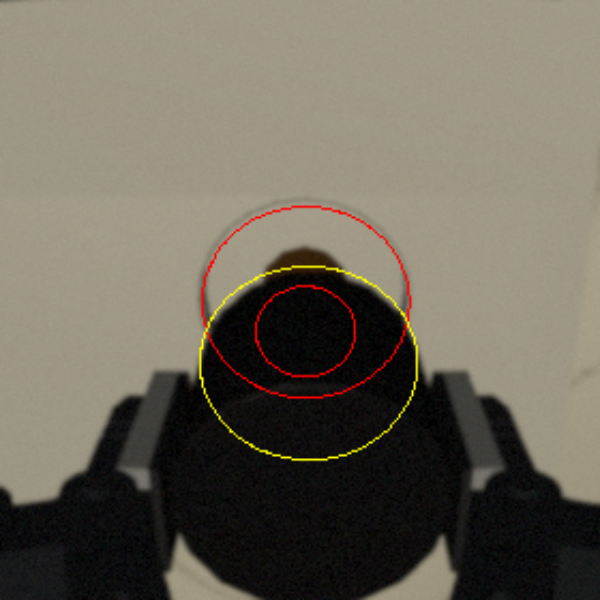

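The zoomed view shows the true well edge about 1 mm towards tool +x of the red overlay, and the cap rim 1 mm off in y. I'll correct both and descend in stages.

>>> {"api": "jog_arm", "payload": {"deltas": [0.1,0,0,0.1,-0.1,0,0.4,0,0,0,0,0,0.8,0.4,0,0,0,0,0,0.8,0.4,0,0,0,0,0,0.8,0.4,0,0,0,0,0,0.7,0.4]}}

```text
t: 11.43
tcp_pos: [0.5809, 0.2996, 0.0571]
tool_rot: [-179.9, -0.0, 165.6]
contact_force: [0.2, -0.9, -0.8]
width: 0.0481
grasp_force: 33.3
```

>>> {"api": "jog_arm", "payload": {"deltas": [0,0,0,0,0,0.3,0.4,0,0,0,0,0,0.2,0.4,0,0,0,0,0,0.2,0.4,0,0,0,0,0,0,0.4]}}

```text
t: 11.77
tcp_pos: [0.5813, 0.2997, 0.0511]
tool_rot: [-179.9, 0.0, 165.6]
contact_force: [0.2, -0.1, -1.5]
width: 0.0478
grasp_force: 33.3
```

>>> {"api": "jog_arm", "payload": {"deltas": [0,0,0,0,0,0.2,0.4,0,0,0,0,0,0.2,0.4,0,0,0,0,0,0,0.4]}}

```text
t: 12.02
tcp_pos: [0.5812, 0.2996, 0.0471]
tool_rot: [-179.9, 0.0, 165.6]
contact_force: [-0.7, -0.1, -0.8]
width: 0.0479
grasp_force: 33.3
```

>>> {"api": "jog_arm", "payload": {"deltas": [0,0,0,0,0,0.1,0.4,0,0,0,0,0,0,0.4]}}

```text
t: 12.18
tcp_pos: [0.5813, 0.2996, 0.0463]
tool_rot: [-179.9, 0.0, 165.6]
contact_force: [0.1, 0.2, -0.5]
width: 0.0478
grasp_force: 33.3
```

>>> {"api": "jog_arm", "payload": {"deltas": [0,0,0,0,0,0.1,0.4,0,0,0,0,0,0,0.4]}}

```text
t: 12.35
tcp_pos: [0.5814, 0.2997, 0.0459]
tool_rot: [-179.9, 0.0, 165.6]
contact_force: [-0.7, -0.6, 2.3]
width: 0.0479
grasp_force: 33.5
```

>>> {"api": "jog_arm", "payload": {"deltas": [0,0,0,0,0,0.1,0.4,0,0,0,0,0,0,0.4]}}

```text
t: 12.52
tcp_pos: [0.5816, 0.2997, 0.0459]
tool_rot: [-180.0, 0.1, 165.6]
contact_force: [-3.4, -1.9, 8.6]
width: 0.0476
grasp_force: 33.9
```

Contact came at TCP z = 0.0459, where 0.046 was expected, so the cap is home. I'll release and rise.

>>> {"api": "jog_arm", "payload": {"deltas": [0,0,0,0,0,-0.1,1,0,0,0,0,0,0,1,0,0,0,0,0,0,1,0,0,0,0,0,0,1,0,0,0,0,0,0,1]}}

```text
t: 12.93
tcp_pos: [0.5812, 0.2996, 0.0451]
tool_rot: [-179.9, -0.0, 165.6]
contact_force: [0.5, 0.1, 0.1]
width: 0.0854
grasp_force: 0.0
```

>>> {"api": "jog_arm", "payload": {"deltas": [0,0,0,0,0,-1,1,0,0,0,0,0,-2,1,0,0,0,0,0,-3,1,0,0,0,0,0,-3,1,0,0,0,0,0,-1,1]}}

```text
t: 13.35
tcp_pos: [0.5828, 0.3003, 0.151]
tool_rot: [179.9, 0.4, 165.6]
contact_force: [0.3, -0.5, 1.7]
width: 0.0855
grasp_force: 0.0
```

>>> {"api": "jog_arm", "payload": {"deltas": [0,0,0,0,-3,0,0.5,0,0,0,0,-3,0,0,0,0,0,0,-3,0,0,0,0,0,0,-3.5,0,0,0,0,0,0,0,0,0]}}

```text
t: 13.77
tcp_pos: [0.5491, 0.1744, 0.1461]
tool_rot: [-179.8, -0.0, 165.4]
contact_force: [-0.5, -0.1, 0.5]
width: 0.0251
grasp_force: 0.0
```

>>> {"api": "jog_arm", "payload": {"deltas": [0,0,0,0,0,0,0,0,0,0,0,0,0,0,0,0,0,0,0,0,0]}}

```text
t: 14.02
tcp_pos: [0.5504, 0.1795, 0.1456]
tool_rot: [-179.9, 0.0, 165.6]
contact_force: [0.1, 0.2, 1.1]
width: -0.0001
grasp_force: 0.0
```

Run:
```python
from f import *
from m import cloud
s=read_state(); p,r=cur(); print(s['t'],p,s['tool_rot'],s['width'],s['contact_force'])
d=save('wrist','w7.png'); np.savez('w7.npz',p=p,e=r.as_quat(),**d)
print('plunger',fit(d['image'],lambda X:wproj(d,p,r,X),(.548,.174),.022,.106),'ring',fit(d['image'],lambda X:wproj(d,p,r,X),(.548,.174),.029,.094))
q=wcloud(d); W=p+r.apply(q.reshape(-1,3)/1000).reshape(q.shape)
k=(np.hypot(W[...,0]-.581,W[...,1]-.2995)<.02)&(W[...,2]>.11)&(W[...,2]<.13); print('cap top z wrist',np.median(W[k][:,2]),k.sum(),np.polyfit(W[k][:,0],W[k][:,2],1)[0],np.polyfit(W[k][:,1],W[k][:,2],1)[0])
k=(np.hypot(W[...,0]-.549,W[...,1]-.174)<.018)&(W[...,2]>.09)&(W[...,2]<.12); print('plunger z',np.median(W[k][:,2]) if k.any() else 0,k.sum())
f=(abs(q[...,0])<15)&(abs(q[...,1])<25)&(q[...,2]<-10)&(q[...,2]>-110); a=q[f]
for lo in range(-110,-10,5):
    b=a[(a[:,2]>=lo)&(a[:,2]<lo+5)]
    if len(b): print(lo,len(b),np.round(np.percentile(b[:,0],[2,50,98]),1),np.round(np.percentile(b[:,1],[2,98]),1))
for n in('top','scene'):
    e=save(n,n+'7.png'); P=cloud(e); np.savez(n+'7.npz',**e)
    k=(np.hypot(P[...,0]-.581,P[...,1]-.2995)<.03)&(P[...,2]>.113)&(P[...,2]<.13); print(n,k.sum(),np.median(P[k],axis=0))
go([.5485,.174,.09])
```

```text
14.0167 [0.55035711 0.17952907 0.14560649] [-1.79936822e+02  2.50072834e-02  1.65633922e+02] -0.00010256274484220933 [0.13609414 0.15600039 1.13187191]
plunger (array([7.91  , 0.548 , 0.1715]), array([0.5474, 0.1742])) ring (array([8.    , 0.5465, 0.1755]), array([0.5458, 0.1744]))
cap top z wrist 0.11972625816639719 2283 -0.0008129717903894024 0.000875916973762326
plunger z 0.10576469133451269 2388
-110 138 [ 5.7 10.2 14.5] [-4.5  5.4]
-105 159 [ 0.9  8.4 14.7] [-3.7  4.5]
-100 555 [-8.6 11.8 13. ] [-24.9  24.8]
-95 2522 [-7.6  9.7 12.8] [-24.6  24.7]
-90 1751 [-8.2 11.7 13.5] [-23.7  24. ]
-85 1399 [-6.7 11.7 14. ] [-22.8  22.5]
-80 522 [-7.5 10.1 12.8] [-16.7  17.4]
-75 594 [-9.8 10.2 11.5] [-5.9  6.7]
-70 525 [ 6.4 10.6 11.6] [-12.5  13.4]
-65 492 [ 6.5  7.7 11.5] [-12.4  13.5]
-60 462 [ 6.3 10.6 11.7] [-12.5  13.3]
-55 407 [ 6.4  7.6 11.4] [-12.6  13.4]
-50 369 [ 6.5 10.6 11.7] [-12.   12.7]
-45 154 [ 6.6 10.9 11.4] [-10.1   9.7]
top 0 [nan nan nan]
scene 297 [0.58309292 0.29608802 0.12005524]
turn [-0.08  0.01  0.15] shift cm [ 0.03 -0.58  5.54] rows>= 1.3
  return _methods._mean(a, axis=axis, dtype=dtype,
  ret = um.true_divide(
```

View pics/w7.png

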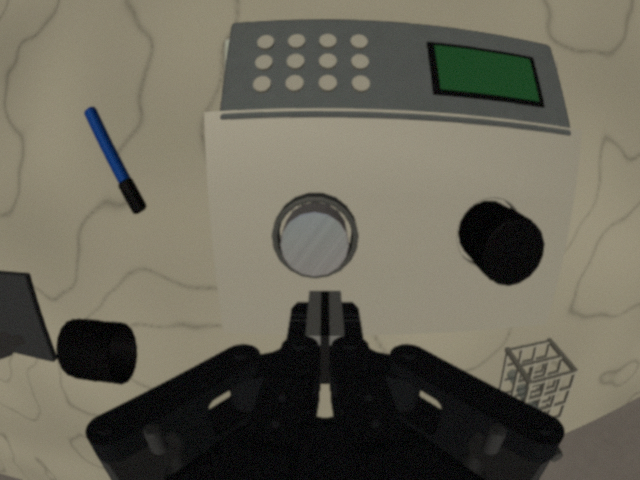

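The wrist view shows the plunger at (316,243), the placed cap at about (500,242) and the shut fingers at (323,300). The cap top is at z = 0.120 and level, so it is home. The shut fingertips are about 42 mm behind the reported TCP, so I'll approach the plunger with that offset.

>>> {"api": "jog_arm", "payload": {"deltas": [0,0,0,0.1,-0.6,1.5,0,0,0,0,0,0,2,0,0,0,0,0,0,2,0,0,0,0,0,0,1.7,0,0,0,0,0,0,0,0]}}

```text
t: 14.58
tcp_pos: [0.5459, 0.1733, 0.0704]
tool_rot: [-179.8, -0.3, 165.6]
contact_force: [0.4, -0.4, -0.1]
width: 0.0006
grasp_force: 0.0
```

>>> {"api": "jog_arm", "payload": {"deltas": [0,0,0,0,0,0.3,0,0,0,0,0,0,0,0]}}

```text
t: 14.75
tcp_pos: [0.5481, 0.1734, 0.071]
tool_rot: [-179.9, 0.1, 165.6]
contact_force: [-0.0, 0.3, -0.8]
width: 0.0002
grasp_force: 0.0
```

>>> {"api": "jog_arm", "payload": {"deltas": [0,0,0,0,0,0.2,0,0,0,0,0,0,0,0]}}

```text
t: 14.92
tcp_pos: [0.5481, 0.1732, 0.0692]
tool_rot: [-179.9, 0.1, 165.6]
contact_force: [0.1, -0.4, 0.6]
width: -0.0003
grasp_force: 0.0
```

>>> {"api": "jog_arm", "payload": {"deltas": [0,0,0,0,0,0.2,0,0,0,0,0,0,0,0]}}

```text
t: 15.08
tcp_pos: [0.5481, 0.1732, 0.067]
tool_rot: [-180.0, 0.1, 165.6]
contact_force: [1.1, 0.6, 2.1]
width: -0.0
grasp_force: 0.9
```

>>> {"api": "jog_arm", "payload": {"deltas": [0,0,0,0,0,0.2,0,0,0,0,0,0,0,0]}}

```text
t: 15.25
tcp_pos: [0.5481, 0.1732, 0.0647]
tool_rot: [-180.0, 0.1, 165.6]
contact_force: [1.2, 1.4, 3.4]
width: 0.0002
grasp_force: 1.4
```

>>> {"api": "jog_arm", "payload": {"deltas": [0,0,0,0,0,0.2,0,0,0,0,0,0,0.2,0,0,0,0,0,0,0.2,0,0,0,0,0,0,0,0]}}

```text
t: 15.58
tcp_pos: [0.5481, 0.1732, 0.0586]
tool_rot: [-179.9, 0.1, 165.6]
contact_force: [0.9, 1.2, 5.6]
width: -0.0002
grasp_force: 3.0
```

```bash
cat > pl.py <<'E'
from g import *
from m import cloud
F=[read_state()['contact_force'][2]]
s=read_state(); p,r=cur(); 
for i in range(4):
    d=get_image('wrist'); F.append(read_state()['contact_force'][2]); q=wcloud(d); W=p+r.apply(q.reshape(-1,3)/1000).reshape(q.shape)
    rr=np.hypot(W[...,0]-.548,W[...,1]-.174); z=W[...,2]
    k=(rr<.0195)&(z>.08)&(z<.11)&(W[...,0]<.540); g=(rr>.0255)&(rr<.0285)&(z>.088)&(z<.1); h=(rr>.035)&(rr<.05)&(abs(z-.08)<.005)
    print('plunger z',np.round(np.median(z[k]),4),k.sum(),'ring',np.round(np.median(z[g]),4),g.sum(),'deck',np.round(np.median(z[h]),4))
print(s['t'],p,'F',np.round(F,1)); cv2.imwrite('pics/pl%d.png'%(s['t']*100),d['image'][:,:,::-1])
E
python3 pl.py
```

```text
plunger z 0.0961 1897 ring 0.0936 1595 deck 0.0797
plunger z 0.0961 1896 ring 0.0935 1608 deck 0.0796
plunger z 0.0961 1904 ring 0.0934 1598 deck 0.0795
plunger z 0.0961 1894 ring 0.0934 1586 deck 0.0795
15.5833 [0.54805762 0.17315397 0.05855356] F [5.6 5.8 5.  5.9 6.1]
```

>>> {"api": "jog_arm", "payload": {"deltas": [0,0,0,0,0,0.15,0,0,0,0,0,0,0.1,0,0,0,0,0,0,0,0,0,0,0,0,0,0,0]}}

```text
t: 16.12
tcp_pos: [0.5481, 0.1732, 0.0564]
tool_rot: [-180.0, 0.1, 165.6]
contact_force: [-0.4, 1.5, 7.1]
width: 0.0001
grasp_force: 3.5
```

```bash
python3 pl.py; ls pics | tail -3
```

```text
plunger z 0.0941 2026 ring 0.0937 1583 deck 0.0797
plunger z 0.0941 2023 ring 0.0936 1595 deck 0.0797
plunger z 0.0941 2033 ring 0.0936 1590 deck 0.0797
plunger z 0.0941 2032 ring 0.0936 1595 deck 0.0797
16.1167 [0.54809631 0.17316078 0.05644839] F [7.1 6.4 7.3 7.2 6.5]
w6.png
w6o.png
w7.png
```

>>> {"api": "jog_arm", "payload": {"deltas": [0,0,0,0,0,0.05,0,0,0,0,0,0,0,0,0,0,0,0,0,0,0]}}

```text
t: 16.57
tcp_pos: [0.5481, 0.1732, 0.056]
tool_rot: [-180.0, 0.1, 165.6]
contact_force: [-1.1, 1.4, 7.6]
width: 0.0
grasp_force: 3.6
```

```bash
python3 pl.py; cp $(ls -t pics/pl*.png|head -1) pics/final.png
```

```text
plunger z 0.0937 2060 ring 0.0936 1617 deck 0.0798
plunger z 0.0937 2067 ring 0.0937 1618 deck 0.0798
plunger z 0.0936 2055 ring 0.0936 1612 deck 0.0797
plunger z 0.0937 2059 ring 0.0936 1622 deck 0.0797
16.5667 [0.54809695 0.17315124 0.05601616] F [7.6 7.7 8.1 6.7 7.7]
```

View pics/final.png

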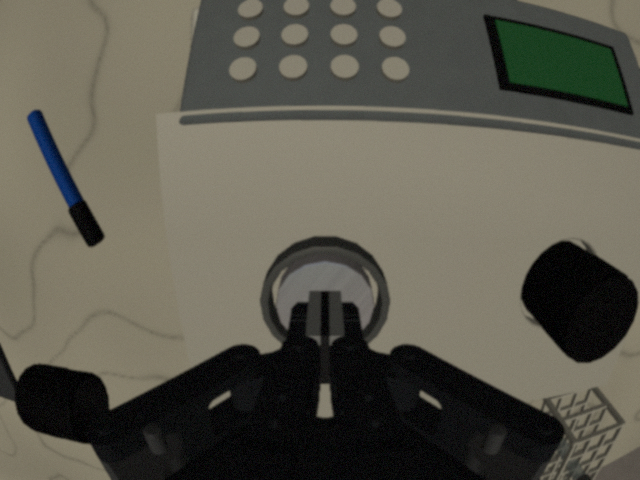

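The picture shows the fingertips on the plunger at (324,300), with its top flush with the ring: both measure 0.0937 and the force is about 7.5 N. The cap stands in its well at (580,300).

```bash
python3 -c "
from plant import *
print(sign_off())"
```

```text
the job is handed in; nothing more can be done
None
```

The cap is fully home over the vial and released. The plunger is held level with its guard ring at about 7.5 N, and the job is handed in at about 16.8 s. The first grasp closed on air because the real fingertips sit about 43 mm behind the reported TCP; I corrected for that.

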